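# Feel the end float of a rear hub axle

### The job

Check the end float of the rear hub, the one that carries the sprocket cassette: take its axle by the hexagonal nut on the robot's side, pull the axle out of the hub until it comes up against its stop, then push it all the way back in until it stops, and leave it home like that. Do not shift the axle of the front hub, the small one without sprockets.

Things in the scene. Friction and masses are not known exactly. Their poses are not given: they have to be found in the camera images.
- rear_axle (a joint): Position of the rear hub's axle in m: 0 = fully home, 0.040 = fully out towards the robot; hard stops at both. It slides stiffly (3 N), stays where left, does not turn. The rear hub sits in a grey stand fixed to the bench, axle roughly towards the robot: two aluminium flanges 60 mm across and, at the far end, a stepped steel cassette of sprockets up to 110 mm across.
- rear_nut (a point): Centre of the steel hex nut fixed on the robot's end of the rear hub's axle: 20 mm across flats, 24 mm long, two flats upright (left and right). Axle level, 10 mm thick, 115 mm above the bench. Site x axis: along the axle, from nut into hub (push; pull is -x); z up. With the axle home, 25 mm of bare axle then a dark collar 21 mm across, touching the hub. 60 mm free left and right.
- front_axle (a joint): The same for the front hub's axle (0 = home, 0.040 = out): to be left as it is.
- front_nut (a point): Centre of the same kind of nut on the front hub's axle: same stand, nut and height, but a shorter hub with flanges 44 mm across and no sprockets. Axes as for the rear nut. Either hub may be on the left or the right.

How it is judged:
By the outcome, as a careful person would: the job done as asked, in the order asked, and still so for the second after the job is handed in, with the robot touching nothing.
It also fails if it takes over 35 s, if anything falls off the work surface, if the arm or the gripper's body presses on something with over 40 N, if the wrist force passes 120 N, or if a joint passes its speed limit or range.

### The arm

A 7-joint arm with a two-finger parallel gripper is mounted at the origin on the work surface. World frame = base frame: x ahead of the robot, y to its left, z up, the work surface at z = 0. Lengths are in m, angles in rad, forces in N, time in s.
With the tool pointing down it reaches from about 0.4 to 0.85 m from the base axis. Payload 4.5 kg.
Tool frame: the origin (TCP) lies at the very end of the fingers, on their centre line; the grasp point (between the pads) lies 19 mm behind it; z points along the fingers, y is the line along which they close (so a half turn about z gives the same grasp; the last joint's range is limited). The gripper opens to 88 mm and grips with 3 to 60 N. Pads are 18 mm wide; open, the fingers measure 123 mm over their backs; the gripper's body (75 mm by 187 mm) begins 45 mm behind the grasp point.
Start: joints at [-1.217, 0.689, -0.195, 1.565, 0.157, 0.902, -0.215], TCP at [0.196, 0.593, 0.239] pointing down, gripper open.
Joint ranges: [-3.01, 3.01], [-0.46, 2.08], [-1.47, 1.51], [0.13, 2.56], [-1, 4.14], [0.04, 2.09], [-2.66, 2.66]. Speed limits (rad/s): [2.57, 2.57, 3.14, 3.14, 3.14, 3.14, 3.14].

### API

Orientations are given as a unit quaternion [x, y, z, w].
In Python, from plant import r, eyes, nets gives the robot as it stands.
- The arm moves only by the shell command python3 -m pendant 'ROWS' [FORCE]. ROWS is JSON, a list of rows, each an object of numbers: "claw": the opening, from 0 (shut) to 1 (fully open); "dx", "dy", "dz": the shift along the world's x, y, z in mm; "twist": the turn about the world's z in rad. In form: [{"claw": .., "dx": .., "dy": .., "dz": .., "twist": ..}, ...]. A call has 1 to 8 rows; each row is the pose to reach, as a shift and turn from the pose commanded when the call began; what a row does not reach only later rows make up. A row lasts 1/10 s, in which the tool goes at most 50 mm and 8.59 degrees, less where a joint would pass 70% of its speed; a pose out of reach is approached as far as the arm can. A call with a gripper value outside its range is refused whole. The fingers move at their own pace and stop on an object; FORCE is the grip in N (left out, the last holds). Time passes only in rows, so rows that repeat a pose let the fingers close. It gives the time, the measured TCP pose, the force, the opening and the grip force at its end, in the units of the state.
- r.get_state(): the state, without advancing time (a new reading comes with each control period).
- eyes.snapshot(name): name is "side" or "top" or "wrist"; returns (picture, depth): 400x640x3 uint8, blue, green, red; 400x640 float32, m along the optical axis (not along the pixel's ray), 0 where there is no reading.
- eyes.camera_info(name): a dict with "K" (3x3 intrinsics, pixels), "world_to_cam" (4x4, takes a point from world to camera coordinates); the wrist camera has in their place "T_tool_cam" (4x4, takes a point from camera to tool coordinates, whose origin is the TCP and whose axes are the flange's). Camera axes: x right, y down, z forward; pixel columns grow to the right and rows downward; lengths in m; the calibration is good to about 2 mm. The wrist camera is an equidistant fisheye: a pixel r from the principal point sees the ray r / f radians off the axis. A picture is of the moment at which its call begins: read the wrist's pose just before it. camera_info takes no time and is no camera call.
- r.finish_job(): hands the job in; it is judged then, once.
Trained networks look in the newest picture that a camera, given by its name, has taken for a name from the list of things; names that differ only in an ending like _2 or _b are one class to them, and where a whole thing is asked for, a point or a joint stands for the part that bears it (a point fixed in the world has none). Each returns a list of dicts, best first, with "confidence" (0 to 1); they miss things now and then, are a little off and sometimes report something else, mostly with a low value. They report only what shows in the picture. A call takes as long as a camera call.
- nets.spot_in(camera, query): "box" ([left, top, width, height] as shares, 0 to 1, of the picture: columns of its width, rows of its height, round what is visible of it).
- nets.place_of(camera, query): "position" ([column, row] as shares, 0 to 1, of the picture: columns of its width, rows of its height: a listed point, or the origin of a listed thing).
The state is a dict: "clock": time; "q": joint angles; "qd": joint speeds; "joint_torque": joint torques, N m; "tool_pos": TCP position; "eef_rot": TCP orientation; "contact_force": force on the tool from outside, world axes, zero at the start; "moment": the same for the moment, N m; "opening": opening from 0.0 (shut) to 1.0 (fully open); "finger_force": force on a finger pad.
Only numpy, scipy, OpenCV 4.12 (cv2) and the standard library are available. Lean on these libraries where they do the work, as an engineer would, in place of code of your own. Each camera call takes 0.05 s, during which the arm holds its last target. There are 200 camera calls.

## Working session

There is one attempt and no reset: what is moved stays moved. The work goes in short steps, Python scripts to look and compute and a shell command to move; the robot and the scene stay as the last step left them, time stands still between calls to the robot, and variables do not carry over. Pictures are saved under pics/ and viewed, at most 10 in all, crops included, and the job is handed in when it is done.

```bash
ls; mkdir -p pics
cat > h.py <<'E'
import numpy as np, cv2
from plant import r, eyes, nets
def deproj(name,u,v,d):
    c=eyes.camera_info(name);K=np.array(c["K"]);T=np.linalg.inv(np.array(c["world_to_cam"]))
    p=np.linalg.inv(K)@[u,v,1]*d
    return (T@np.r_[p,1])[:3]
def plane(name,u,v,z):
    a=deproj(name,u,v,0);b=deproj(name,u,v,1);return a+(b-a)*(z-a[2])/(b[2]-a[2])
E
python3 - <<'E'
from h import *
s=r.get_state();print({k:np.round(v,3) for k,v in s.items()})
for n in ["side","top"]:
    im,d=eyes.snapshot(n);cv2.imwrite(f"pics/{n}0.png",im);np.save(f"pics/{n}0.npy",d)
    print(n,np.round(np.linalg.inv(np.array(eyes.camera_info(n)["world_to_cam"])),2).tolist())
    for q in ["rear_nut","front_nut"]:
        for o in nets.place_of(n,q)[:2]:
            u,v=o["position"][0]*640,o["position"][1]*400
            dd=d[int(v),int(u)]
            print(n,q,round(o["confidence"],2),round(u),round(v),np.round(deproj(n,u,v,dd),3),np.round(plane(n,u,v,.115),3))
    for q in ["rear_axle","front_axle"]:
        for o in nets.spot_in(n,q)[:2]: print(n,q,round(o["confidence"],2),np.round(np.array(o["box"])*[640,400,640,400]))
E
```

```text
pics
{'clock': np.float64(0.0), 'q': array([-1.217,  0.69 , -0.195,  1.566,  0.157,  0.903, -0.215]), 'qd': array([-0.001, -0.001, -0.002,  0.   , -0.001, -0.   ,  0.   ]), 'joint_torque': array([ 1.0000e-03, -5.2757e+01, -1.2670e+00, -1.5343e+01, -5.3000e-02,
        6.0000e-03,  0.0000e+00]), 'tool_pos': array([0.196, 0.593, 0.238]), 'eef_rot': array([ 0.159,  0.987, -0.001, -0.   ]), 'contact_force': array([ 0.516, -0.435,  0.527]), 'moment': array([ 0.017,  0.019, -0.037]), 'finger_force': np.float64(0.0), 'opening': np.float64(1.001)}
side [[0.99, -0.1, 0.09, 0.49], [-0.14, -0.67, 0.73, -0.86], [-0.01, -0.73, -0.68, 0.85], [0.0, 0.0, 0.0, 1.0]]
side rear_nut 0.83 262 123 [0.467 0.215 0.125] [0.467 0.229 0.115]
side front_nut 0.81 295 260 [ 0.506 -0.234  0.116] [ 0.506 -0.233  0.115]
side rear_axle 0.78 [256. 119.  94.  12.]
side front_axle 0.8 [294. 212.  79.  58.]
top [[0.08, -0.97, 0.23, 0.38], [-1.0, -0.08, 0.02, -0.02], [0.0, -0.23, -0.97, 1.06], [0.0, 0.0, 0.0, 1.0]]
top rear_nut 0.87 209 249 [0.468 0.216 0.125] [0.469 0.219 0.115]
top front_nut 0.67 413 246 [ 0.512 -0.228  0.129] [ 0.514 -0.231  0.115]
top rear_axle 0.67 [205. 159.  27.  99.]
top front_axle 0.87 [370. 176.  48.  75.]
```

View pics/top0.png

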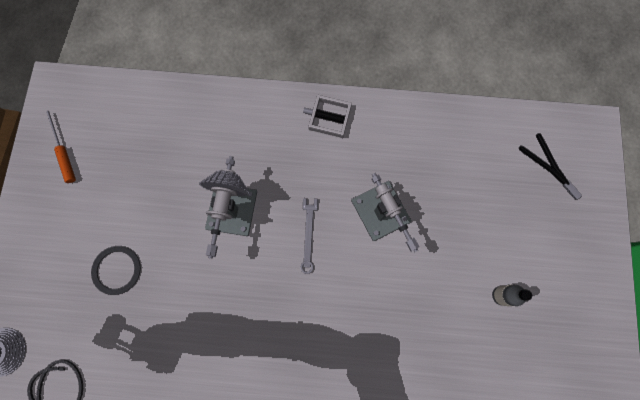

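View pics/side0.png

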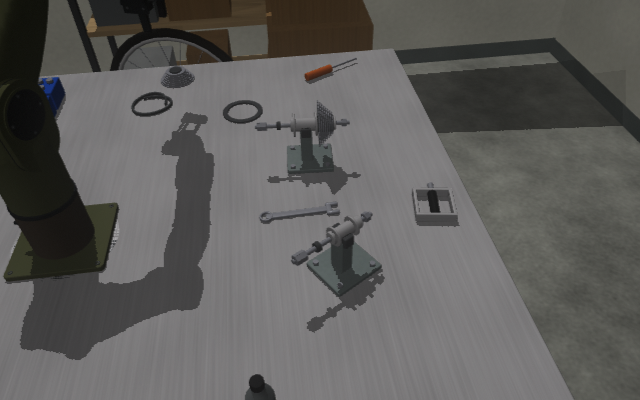

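Run:
```python
from h import *
d=np.load("pics/top0.npy");im=cv2.imread("pics/top0.png")
P=np.full((400,640,3),np.nan)
for v in range(140,280):
    for u in range(150,280):
        if d[v,u]>0: P[v,u]=deproj("top",u,v,d[v,u])
# points of nut/axle: near the top of the axle height
# per x slice: lateral extents of points above z=.105
for x in np.arange(.44,.60,.005):
    m=(abs(P[...,0]-x)<.0025)&(P[...,2]>.108)&(P[...,2]<.2)
    if m.any(): print(round(x,3),m.sum(),np.round([P[m][:,1].min(),P[m][:,1].max(),P[m][:,2].max()],3))
```

```text
Traceback (most recent call last):
  File "h.py", line 4, in deproj
    c=eyes.camera_info(name);K=np.array(c["K"]);T=np.linalg.inv(np.array(c["world_to_cam"]))
ValueError: time passes only in moves, steps and waits
```

The top picture shows the rear hub with its cassette on the left: nut near (211,251), cassette near (225,180). The front hub is on the right, with its nut near (411,246). The side picture agrees, with the rear nut at (262,125). The networks match both.

```bash
cat > h.py <<'E'
import numpy as np, cv2
from plant import r, eyes, nets
_c={}
def cam(name):
    if name not in _c:
        c=eyes.camera_info(name);_c[name]=(np.linalg.inv(np.array(c["K"])),np.linalg.inv(np.array(c["world_to_cam"])))
    return _c[name]
def deproj(name,u,v,d):
    Ki,T=cam(name); return (T@np.r_[Ki@[u,v,1]*d,1])[:3]
def plane(name,u,v,z):
    a=deproj(name,u,v,0);b=deproj(name,u,v,1);return a+(b-a)*(z-a[2])/(b[2]-a[2])
def cloud(name,d):
    Ki,T=cam(name);v,u=np.indices(d.shape)
    p=np.stack([u,v,np.ones_like(u)],-1)@Ki.T*d[...,None]
    return p@T[:3,:3].T+T[:3,3]
E
python3 - <<'E'
from h import *
for n in ["top","side"]:
    d=np.load(f"pics/{n}0.npy");P=cloud(n,d);print(n)
    ok=(d>0)&(P[...,2]>.105)&(P[...,2]<.2)&(abs(P[...,1]-.2)<.1)
    for x in np.arange(.445,.62,.005):
        m=ok&(abs(P[...,0]-x)<.0025)
        if m.any(): print(round(x,3),m.sum(),np.round([P[m][:,1].min(),P[m][:,1].max(),P[m][:,1].mean(),P[m][:,2].max()],3))
E
```

```text
top
0.45 6 [0.211 0.219 0.214 0.126]
0.455 17 [0.205 0.224 0.213 0.128]
0.46 26 [0.205 0.224 0.214 0.128]
0.465 23 [0.205 0.224 0.212 0.13 ]
0.47 22 [0.204 0.224 0.212 0.129]
0.475 23 [0.204 0.224 0.212 0.13 ]
0.48 16 [0.203 0.222 0.214 0.127]
0.485 13 [0.208 0.217 0.213 0.123]
0.49 10 [0.208 0.215 0.211 0.124]
0.495 10 [0.207 0.216 0.211 0.125]
0.5 9 [0.208 0.217 0.212 0.123]
0.505 22 [0.202 0.22  0.21  0.128]
0.51 20 [0.2   0.22  0.21  0.127]
0.515 14 [0.201 0.221 0.21  0.129]
0.52 11 [0.205 0.215 0.209 0.121]
0.525 9 [0.205 0.213 0.209 0.122]
0.53 10 [0.206 0.214 0.21  0.122]
0.535 8 [0.205 0.213 0.208 0.122]
0.54 43 [0.192 0.225 0.207 0.136]
0.545 68 [0.18  0.225 0.2   0.146]
0.55 51 [0.18  0.236 0.212 0.149]
0.555 25 [0.192 0.224 0.204 0.135]
0.56 34 [0.191 0.221 0.204 0.135]
0.565 49 [0.182 0.23  0.201 0.135]
0.57 48 [0.182 0.229 0.203 0.135]
0.575 51 [0.181 0.23  0.202 0.134]
0.58 46 [0.182 0.23  0.203 0.136]
0.585 49 [0.181 0.229 0.202 0.136]
0.59 36 [0.189 0.229 0.205 0.134]
0.595 36 [0.188 0.22  0.203 0.135]
0.6 75 [0.175 0.227 0.197 0.146]
0.605 120 [0.147 0.234 0.183 0.16
[... 538 characters left out ...]
09 0.207 0.127]
0.52 9 [0.201 0.212 0.208 0.119]
0.525 6 [0.204 0.21  0.207 0.122]
0.53 8 [0.204 0.212 0.207 0.121]
0.535 9 [0.202 0.211 0.206 0.129]
0.54 28 [0.189 0.217 0.199 0.133]
0.545 43 [0.179 0.219 0.191 0.144]
0.55 27 [0.184 0.217 0.2   0.144]
0.555 27 [0.191 0.213 0.198 0.132]
0.56 29 [0.184 0.212 0.196 0.132]
0.565 32 [0.18  0.211 0.193 0.133]
0.57 29 [0.179 0.211 0.194 0.133]
0.575 32 [0.176 0.215 0.193 0.134]
0.58 31 [0.179 0.209 0.192 0.133]
0.585 27 [0.182 0.215 0.195 0.133]
0.59 27 [0.188 0.217 0.196 0.134]
0.595 28 [0.186 0.214 0.196 0.133]
0.6 46 [0.175 0.213 0.187 0.145]
0.605 68 [0.148 0.216 0.178 0.171]
0.61 66 [0.152 0.245 0.189 0.173]
0.615 60 [0.154 0.243 0.189 0.17 ]
```

```bash
python3 -m pendant '[{"claw":0.6,"dx":35,"dy":-48,"dz":0,"twist":0.03},{"claw":0.6,"dx":65,"dy":-90,"dz":0,"twist":0.06},{"claw":0.6,"dx":95,"dy":-132,"dz":0,"twist":0.09},{"claw":0.6,"dx":125,"dy":-174,"dz":0,"twist":0.12},{"claw":0.6,"dx":155,"dy":-216,"dz":0,"twist":0.15},{"claw":0.6,"dx":185,"dy":-258,"dz":0,"twist":0.18},{"claw":0.6,"dx":215,"dy":-300,"dz":0,"twist":0.21},{"claw":0.6,"dx":230,"dy":-321,"dz":0,"twist":0.236}]' 20
```

```text
clock: 1.3
tool_pos: [0.4279, 0.27, 0.239]
eef_rot: [0.042, 0.999, -0.0, 0.0]
contact_force: [-0.3, -0.8, -0.2]
opening: 0.6
finger_force: 0.0
```

```bash
python3 -m pendant '[{"claw":0.6,"dx":20,"dy":-28,"dz":0,"twist":0},{"claw":0.6,"dx":38,"dy":-55,"dz":0,"twist":0},{"claw":0.6,"dx":38,"dy":-55,"dz":-20,"twist":0},{"claw":0.6,"dx":38,"dy":-55,"dz":-40,"twist":0},{"claw":0.6,"dx":38,"dy":-55,"dz":-40,"twist":0}]'
python3 - <<'E'
from h import *
s=r.get_state();print(s["tool_pos"],s["eef_rot"],s["clock"])
im,d=eyes.snapshot("wrist");cv2.imwrite("pics/w1.png",im)
c=eyes.camera_info("wrist");print({k:np.round(v,4).tolist() if not isinstance(v,str) else v for k,v in c.items()})
print(d[d>0].min(), d.shape)
for q in ["rear_nut"]:
    for o in nets.place_of("wrist",q)[:2]:print(q,o["confidence"],np.array(o["position"])*[640,400],d[int(o["position"][1]*400),int(o["position"][0]*640)])
E
```

```text
clock: 1.8
tool_pos: [0.4634, 0.2162, 0.197]
eef_rot: [0.042, 0.999, -0.001, -0.002]
contact_force: [-0.6, -0.8, -1.0]
opening: 0.597
finger_force: 0.0
[0.46339419 0.21620558 0.19704164] [ 0.0421347   0.9991097  -0.00114248 -0.00178136] 1.8
{'K': [[309.7069, 0.0, 319.6154], [0.0, 309.7069, 203.3135], [0.0, 0.0, 1.0]], 'T_tool_cam': [[-0.0003, -0.9577, -0.2877, 0.0741], [1.0, -0.0002, -0.0003, -0.0005], [0.0002, -0.2877, 0.9577, -0.1457], [0.0, 0.0, 0.0, 1.0]]}
0.050000347 (400, 640)
rear_nut 0.92 [315.52 215.48] 0.2290937
```

View pics/w1.png

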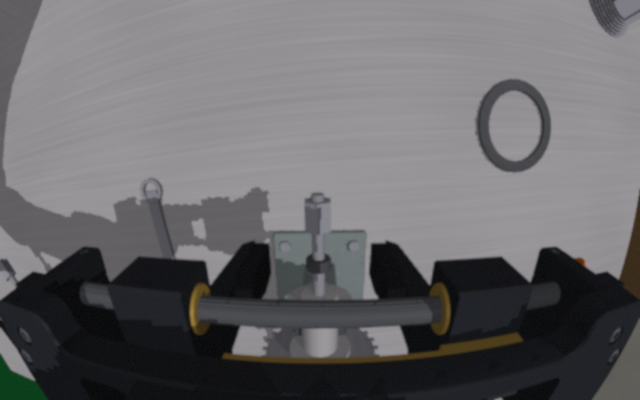

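The wrist picture shows the nut at about (317,217) and the dark collar at (318,265). The axle is centred and parallel between the fingers, with the cassette below at about (320,345). I'll convert this to world coordinates.

Run:
```python
from h import *
from scipy.spatial.transform import Rotation as R
s=r.get_state();c=eyes.camera_info("wrist");K=np.array(c["K"]);T=np.array(c["T_tool_cam"])
Rw=R.from_quat(s["eef_rot"]).as_matrix();print("tool x,y",Rw[:,0].round(3),Rw[:,1].round(3))
def ray(u,v,z):
    a=np.array([u-K[0,2],v-K[1,2]]);rr=np.hypot(*a);th=rr/K[0,0]
    d=np.r_[np.sin(th)*a/rr,np.cos(th)];dw=Rw@T[:3,:3]@d;o=Rw@T[:3,3]+s["tool_pos"]
    return o+dw*(z-o[2])/dw[2]
for n,u,v,z in [("net",315.5,215.5,.115),("nut top",317.5,217,.126),("collar",318.5,265,.126)]: print(n,ray(u,v,z).round(4))
```

```text
tool x,y [-0.997  0.083  0.   ] [0.083 0.997 0.   ]
net [0.4689 0.2134 0.115 ]
nut top [0.4665 0.2152 0.126 ]
collar [0.507  0.2125 0.126 ]
```

```bash
python3 -m pendant '[{"claw":0.6,"dx":2,"dy":-1,"dz":-35,"twist":0},{"claw":0.6,"dx":2,"dy":-1,"dz":-70,"twist":0},{"claw":0.6,"dx":2,"dy":-1,"dz":-102,"twist":0},{"claw":0.6,"dx":2,"dy":-1,"dz":-102,"twist":0},{"claw":0.6,"dx":2,"dy":-1,"dz":-102,"twist":0},{"claw":0.6,"dx":2,"dy":-1,"dz":-102,"twist":0}]'
```

```text
clock: 2.5
tool_pos: [0.4677, 0.2172, 0.0986]
eef_rot: [0.042, 0.999, 0.001, 0.001]
contact_force: [-0.4, -0.5, 0.3]
opening: 0.6
finger_force: 0.0
```

Shift the last 3 mm, then close on the nut.

```bash
python3 -m pendant '[{"claw":0.6,"dx":-1,"dy":-3,"dz":-2,"twist":0},{"claw":0.4,"dx":-1,"dy":-3,"dz":-2,"twist":0},{"claw":0.1,"dx":-1,"dy":-3,"dz":-2,"twist":0},{"claw":0.1,"dx":-1,"dy":-3,"dz":-2,"twist":0},{"claw":0.1,"dx":-1,"dy":-3,"dz":-2,"twist":0},{"claw":0.1,"dx":-1,"dy":-3,"dz":-2,"twist":0}]' 25
```

```text
clock: 3.1
tool_pos: [0.4656, 0.2141, 0.0948]
eef_rot: [0.041, 0.999, 0.001, 0.0]
contact_force: [-0.4, 1.4, 0.6]
opening: 0.22
finger_force: 25.0
```

```bash
python3 -m pendant '[{"claw":0.1,"dx":-4,"dy":0.3,"dz":0,"twist":0},{"claw":0.1,"dx":-8,"dy":0.7,"dz":0,"twist":0},{"claw":0.1,"dx":-12,"dy":1,"dz":0,"twist":0},{"claw":0.1,"dx":-14,"dy":1.2,"dz":0,"twist":0},{"claw":0.1,"dx":-14,"dy":1.2,"dz":0,"twist":0}]'; python3 -m pendant '[{"claw":0.1,"dx":-2,"dy":0.2,"dz":0,"twist":0},{"claw":0.1,"dx":-4,"dy":0.3,"dz":0,"twist":0},{"claw":0.1,"dx":-4,"dy":0.3,"dz":0,"twist":0}]'
```

```text
clock: 3.6
tool_pos: [0.451, 0.2151, 0.0949]
eef_rot: [0.041, 0.999, 0.0, -0.0]
contact_force: [2.2, 2.2, -0.2]
opening: 0.22
finger_force: 25.0
clock: 3.9
tool_pos: [0.4504, 0.2152, 0.0949]
eef_rot: [0.043, 0.999, 0.001, 0.002]
contact_force: [8.6, 1.7, -4.7]
opening: 0.217
finger_force: 25.0
```

```bash
python3 -m pendant '[{"claw":0.1,"dx":-2,"dy":0.2,"dz":0,"twist":0},{"claw":0.1,"dx":-4,"dy":0.3,"dz":0,"twist":0},{"claw":0.1,"dx":-4,"dy":0.3,"dz":0,"twist":0}]'
python3 - <<'E'
from h import *
for n in ["top","side"]:
    im,d=eyes.snapshot(n);cv2.imwrite(f"pics/{n}2.png",im);np.save(f"pics/{n}2.npy",d)
    P=cloud(n,d);print(n)
    m0=(d>0)&(P[...,2]>.105)&(P[...,2]<.135)&(abs(P[...,1]-.21)<.03)
    for x in np.arange(.475,.55,.004):
        m=m0&(abs(P[...,0]-x)<.002)
        if m.any(): print(round(x,3),m.sum(),np.round([np.ptp(P[m][:,1]),P[m][:,2].max()],3))
E
```

```text
clock: 4.2
tool_pos: [0.4504, 0.2152, 0.095]
eef_rot: [0.044, 0.999, 0.002, 0.005]
contact_force: [16.7, -0.1, -12.1]
opening: 0.218
finger_force: 25.1
top
0.495 2 [0.004 0.123]
0.499 11 [0.014 0.128]
0.503 6 [0.008 0.123]
0.507 10 [0.009 0.122]
0.511 9 [0.009 0.123]
0.515 8 [0.009 0.121]
0.519 7 [0.009 0.122]
0.523 8 [0.007 0.122]
0.527 9 [0.009 0.121]
0.531 9 [0.009 0.127]
0.535 5 [0.007 0.122]
0.539 33 [0.032 0.132]
0.543 37 [0.043 0.134]
0.547 34 [0.057 0.134]
side
0.475 1 [0.    0.114]
0.479 7 [0.01  0.121]
0.483 7 [0.009 0.12 ]
0.487 8 [0.015 0.126]
0.491 14 [0.012 0.127]
0.495 13 [0.013 0.129]
0.499 8 [0.012 0.123]
0.503 8 [0.012 0.122]
0.507 4 [0.003 0.12 ]
0.511 8 [0.009 0.12 ]
0.515 6 [0.006 0.122]
0.519 6 [0.003 0.12 ]
0.523 7 [0.009 0.12 ]
0.527 5 [0.007 0.119]
0.531 8 [0.012 0.12 ]
0.535 6 [0.008 0.119]
0.539 21 [0.021 0.133]
0.543 21 [0.039 0.133]
0.547 14 [0.012 0.134]
```

At the outer stop: the position holds at x = 0.4504 while the force rises, and the collar is about 39 mm from the hub. Now push in.

```bash
python3 -m pendant '[{"claw":0.1,"dx":7,"dy":-0.6,"dz":0,"twist":0},{"claw":0.1,"dx":15,"dy":-1.2,"dz":0,"twist":0},{"claw":0.1,"dx":23,"dy":-1.9,"dz":0,"twist":0},{"claw":0.1,"dx":31,"dy":-2.6,"dz":0,"twist":0},{"claw":0.1,"dx":38,"dy":-3.2,"dz":0,"twist":0},{"claw":0.1,"dx":43,"dy":-3.6,"dz":0,"twist":0},{"claw":0.1,"dx":43,"dy":-3.6,"dz":0,"twist":0}]'; python3 -m pendant '[{"claw":0.1,"dx":2,"dy":-0.2,"dz":0,"twist":0},{"claw":0.1,"dx":4,"dy":-0.3,"dz":0,"twist":0},{"claw":0.1,"dx":5,"dy":-0.4,"dz":0,"twist":0},{"claw":0.1,"dx":5,"dy":-0.4,"dz":0,"twist":0}]'
```

```text
clock: 5.0
tool_pos: [0.4854, 0.2127, 0.0948]
eef_rot: [0.041, 0.999, 0.001, -0.001]
contact_force: [-0.9, 4.0, 3.0]
opening: 0.221
finger_force: 25.0
clock: 5.4
tool_pos: [0.4899, 0.2123, 0.0948]
eef_rot: [0.041, 0.999, 0.001, -0.001]
contact_force: [-2.5, 5.2, 4.2]
opening: 0.219
finger_force: 25.0
```

```bash
python3 -m pendant '[{"claw":0.1,"dx":2,"dy":-0.2,"dz":0,"twist":0},{"claw":0.1,"dx":4,"dy":-0.3,"dz":0,"twist":0},{"claw":0.1,"dx":4,"dy":-0.3,"dz":0,"twist":0}]'
```

```text
clock: 5.7
tool_pos: [0.4904, 0.2122, 0.0948]
eef_rot: [0.04, 0.999, -0.0, -0.004]
contact_force: [-9.9, 5.1, 10.0]
opening: 0.223
finger_force: 25.0
```

```bash
python3 -m pendant '[{"claw":0.1,"dx":2,"dy":0,"dz":0,"twist":0},{"claw":0.1,"dx":3,"dy":0,"dz":0,"twist":0},{"claw":0.1,"dx":3,"dy":0,"dz":0,"twist":0}]'; python3 -m pendant '[{"claw":0.3,"dx":0,"dy":1,"dz":0,"twist":0},{"claw":0.6,"dx":0,"dy":1,"dz":0,"twist":0},{"claw":0.6,"dx":0,"dy":1,"dz":0,"twist":0},{"claw":0.6,"dx":0,"dy":1,"dz":0,"twist":0}]'
```

```text
clock: 6.0
tool_pos: [0.4903, 0.2122, 0.0947]
eef_rot: [0.04, 0.999, -0.001, -0.006]
contact_force: [-15.1, 6.5, 14.4]
opening: 0.215
finger_force: 25.0
clock: 6.4
tool_pos: [0.4988, 0.2108, 0.0946]
eef_rot: [0.043, 0.999, -0.001, -0.0]
contact_force: [1.1, -0.6, -0.7]
opening: 0.551
finger_force: 0.0
```

Released with the axle home. Lift clear and check.

```bash
python3 -m pendant '[{"claw":0.6,"dx":-4,"dy":1,"dz":10,"twist":0},{"claw":0.6,"dx":-8,"dy":1,"dz":40,"twist":0},{"claw":0.6,"dx":-8,"dy":1,"dz":80,"twist":0},{"claw":0.6,"dx":-20,"dy":20,"dz":120,"twist":0},{"claw":0.6,"dx":-50,"dy":50,"dz":130,"twist":0},{"claw":0.6,"dx":-90,"dy":80,"dz":130,"twist":0},{"claw":0.6,"dx":-120,"dy":100,"dz":130,"twist":0},{"claw":0.6,"dx":-120,"dy":100,"dz":130,"twist":0}]'
python3 - <<'E'
from h import *
for n in ["top","side"]:
    im,d=eyes.snapshot(n);cv2.imwrite(f"pics/{n}3.png",cv2.resize(im[100:300,150:450],None,fx=2.6,fy=2.6))
    P=cloud(n,d);print(n)
    m0=(d>0)&(P[...,2]>.105)&(P[...,2]<.135)&(abs(P[...,1]-.21)<.03)
    for x in np.arange(.467,.55,.004):
        m=m0&(abs(P[...,0]-x)<.002)
        if m.any(): print(round(x,3),m.sum(),np.round([np.ptp(P[m][:,1]),P[m][:,2].max()],3))
    for o in nets.place_of(n,"front_nut")[:1]: print(o["confidence"],np.array(o["position"])*[640,400])
E
```

```text
clock: 7.2
tool_pos: [0.3734, 0.3155, 0.2259]
eef_rot: [0.037, 0.999, 0.001, -0.001]
contact_force: [-0.4, -0.1, 0.6]
opening: 0.6
finger_force: 0.0
top
0.475 5 [0.008 0.121]
0.479 13 [0.011 0.126]
0.483 21 [0.02 0.13]
0.487 18 [0.02  0.129]
0.491 17 [0.019 0.129]
0.495 20 [0.02  0.129]
0.499 18 [0.018 0.128]
0.503 17 [0.019 0.129]
0.507 9 [0.008 0.121]
0.511 8 [0.009 0.126]
0.515 8 [0.009 0.123]
0.519 8 [0.01  0.121]
0.523 8 [0.007 0.123]
0.527 11 [0.012 0.123]
0.531 18 [0.019 0.128]
0.535 18 [0.019 0.129]
0.539 30 [0.029 0.133]
0.543 36 [0.045 0.134]
0.547 32 [0.056 0.135]
0.69 [415.808 247.4  ]
side
0.475 6 [0.012 0.118]
0.479 12 [0.02  0.127]
0.483 14 [0.012 0.126]
0.487 12 [0.012 0.128]
0.491 14 [0.014 0.126]
0.495 13 [0.016 0.127]
0.499 12 [0.015 0.126]
0.503 11 [0.012 0.124]
0.507 5 [0.005 0.119]
0.511 8 [0.009 0.12 ]
0.515 6 [0.005 0.119]
0.519 6 [0.007 0.12 ]
0.523 7 [0.008 0.118]
0.527 10 [0.017 0.125]
0.531 14 [0.014 0.127]
0.535 13 [0.016 0.126]
0.539 20 [0.02  0.132]
0.543 22 [0.034 0.133]
0.547 14 [0.015 0.134]
0.9 [296.576 258.68 ]
```

View pics/side3.png

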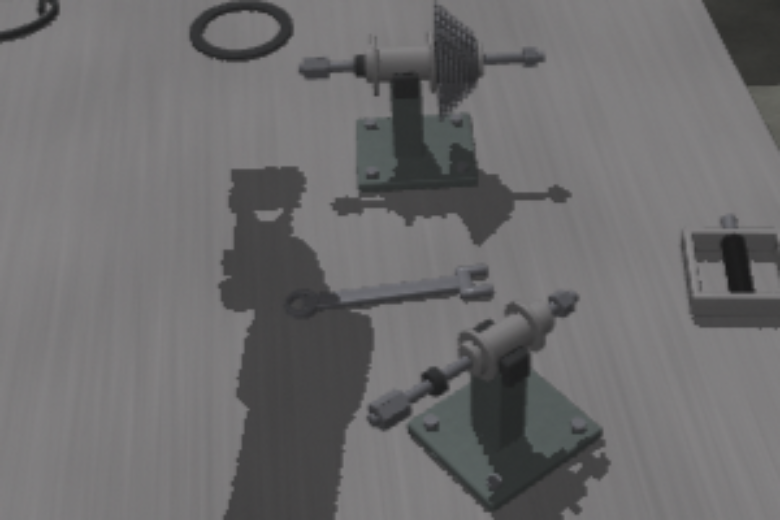

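The crop shows the rear axle's dark collar at (360,66), up against the hub. The front axle is unchanged, with its nut at (390,408) and collar still off the hub. The robot is clear of everything.

```bash
python3 -c "
from plant import r
print(r.finish_job())"
```

```text
the job is handed in; nothing more can be done
None
```

I pulled the rear hub's axle out to its stop, pushed it back in until it stopped, and left it home, with about 40 mm of travel measured between the stops; the front axle was not touched, and I handed the job in with the arm clear just after 7 s on the robot's clock.

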